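Centre-punch a bracket blank in the bench punching stand

TASK

Slide the bracket blank along the channel of the punching stand until it is fully home against the end stop, so that its drill spot lies under the punch. Then press the punch's cap down until its hidden spring snaps, let the cap rise again, and leave the blank home; do not snap the punch before the blank is home, and leave the hammer, the angle offcut, the tray and the brass weight around the stand where they are.

Things in the scene. Friction and masses are not known exactly. Their poses are not given: they have to be found in the camera images.
- fixture: Punching stand, fixed to the bench: olive base plate 240 x 150 x 15 mm with a channel along its own x axis, a column on its +y side and an arm that holds the punch. Place and yaw differ each time. Origin at bench height under the channel's centre line, 60 mm behind the punch's axis; the base reaches from x = -140 to +100 mm. x points along the channel towards the end stop, z up.
- stop (a point): Middle of the rear (-x) face of the dark end stop across the channel, 85 mm ahead of the fixture's origin, 23 mm above the bench (top 33 mm). Axes are the fixture's. The channel's dark rails are 10 mm high over the base plate, inner faces 53 mm apart. Column (22 mm thick, 120 mm high, 56 mm to +y of the punch) and arm (84 to 110 mm above the bench) are all within 45 mm of the stop's face along x; nothing overhangs the rest of the channel.
- spot (a point): Drill spot on the bracket blank: dark dot 6 mm across with a scribed cross, on top of its flat leg, 25 mm from the front end. The blank is a loose aluminium angle, 0.17 to 0.35 kg: leg 130 x 50 mm, 8 mm thick, lying in the channel (1.5 mm play either side), and an upright flange at its rear end. It starts 35 to 75 mm short of the end stop. x points to its front end, z up.
- flange (a point): Middle of the blank's rear face (the outside of its upright flange, facing away from the end stop), 25 mm above the base plate; 105 mm behind the drill spot. The flange is 50 mm wide, 8 mm thick, its top 57 mm above the bench. When the blank is home this face is 45 mm behind the fixture's origin (130 mm from the stop). Here the blank can be pushed.
- tip (a point): The pointed tip of the centre punch, 60 mm ahead of the fixture's origin on the channel's centre line. At rest it hangs 31 mm above the bench, 8 mm over the blank's top face. When the blank is home the drill spot is straight below it.
- cap_top (a point): Middle of the flat top of the punch's dark steel cap, a mushroom button 32 mm across on the punch's axis; 165 mm above the bench at rest. It moves only straight up and down. Pressed, it first carries the whole punch down 8 mm on a weak return spring (about 2 to 3 N) until the tip meets the blank; then it goes down over the barrel, up to 14 mm, against the hidden spring.
- punch (a joint): How far the punch's barrel has slid down in its guide, m: 0 at rest, 0.008 with the tip on the blank, 0.014 at most.
- cap (a joint): How far the cap is pushed down over the barrel, m: 0 at rest, 0.014 at the hard end. The hidden spring's push rises from 4 N to about 15 N at 0.004, then collapses to about 5 N near 0.012: that is the snap. It has snapped once this exceeds 0.010 with the tip on the blank. Released, cap and barrel rise to 0 by themselves.
- hammer: Bystander, not to be moved: hammer 240 mm long, lying beside the fixture.
- offcut: Bystander, not to be moved: small aluminium angle offcut 70 x 40 mm, 40 mm high, beside the fixture.
- screw_tray: Bystander, not to be moved: grey open tray 90 x 70 mm, 28 mm high, beside the fixture.
- weight: Bystander, not to be moved: brass cylinder 44 mm across and 40 mm high, beside the fixture.
There are look-alikes about, which are no part of the job. Leave any red look-alike of the part that bears spot alone.

How it is judged:
By the outcome, as a careful person would: the job done as asked, in the order asked, and still so for the second after the job is handed in, with the robot touching nothing.
It also fails if it takes over 53 s, if anything falls off the work surface, if the arm or the gripper's body presses on something with over 40 N, if the wrist force passes 120 N, or if a joint passes its speed limit or range.

ROBOT

A 6-joint arm with a two-finger parallel gripper is mounted at the origin on the work surface. World frame = base frame: x ahead of the robot, y to its left, z up, the work surface at z = 0. Lengths are in m, angles in rad, forces in N, time in s.
With the tool pointing down it reaches from about 0.325 to 0.775 m from the base axis. Payload 5.5 kg.
Tool frame: the origin (TCP) lies between the finger pads; the fingertips stand 8 mm ahead of it and the grasp point (between the pads) lies 11 mm behind it (tcp_to_tips is the distance from the TCP to the fingertips, in m); z points along the fingers, y is the direction in which the jaws open and shut (so a half turn about z gives the same grasp; the last joint's range is limited). The gripper opens to 88 mm and grips with 3 to 60 N. Pads are 20 mm wide; open, the fingers measure 115 mm over their backs; the gripper's body (75 mm by 178 mm) begins 61 mm behind the grasp point.
Start: joints at [-1.32, 0.091, 1.231, -0, 1.82, -0.057], TCP at [0.182, -0.572, 0.231] pointing down, gripper open.
Joint ranges: [-2.87, 2.87], [-0.86, 2.18], [0.17, 2.46], [-1.51, 4.65], [0.06, 2.69], [-2.65, 2.65]. Speed limits (rad/s): [2.57, 2.57, 3.01, 3.14, 3.14, 3.14].

INTERFACE

Orientations are given as a unit quaternion [w, x, y, z].
In Python, from bench import * gives the robot as it stands. Calls block until the motion is done:
- move_to(position, orientation): joint-space move of the TCP to a pose.
- move_l(position, speed=0.15, orientation=None): straight line of the TCP; orientation=None keeps the orientation; speed is the mean speed in m/s.
- movej(angles): joint-space move.
- gripper_open() and close(): open the fingers fully, or close them until they stop; the grip force is fixed at half the most.
- hold(seconds).
- inverse_kinematics(position, orientation): joint angles nearest the present ones, or None.
- state(): the state.
- get_image(name): name is "scene" or "top"; returns a dict with "frame" (400x640x3 uint8, blue, green, red), "depth" (400x640 float32, m along the optical axis (not along the pixel's ray), 0 where there is no reading), "camera_matrix" (3x3 intrinsics, pixels), "k1" (the pictures are not rectified: a ray, as slopes to the right and down, at radius r is drawn at 1 + k1 r^2 times it, then the intrinsics apply), "view" (4x4, takes a point from world to camera coordinates). Camera axes: x right, y up, looking along -z (the intrinsics and any distortion apply to the point x, -y, -z); pixel columns grow to the right and rows downward; lengths in m; the calibration is good to about 2 mm. A picture is of the moment at which its call begins.
A pose or a line that the arm cannot do raises IKError and nothing moves.
- job_done(): hands the job in, once; it reports no verdict.
The state is a dict: "time": time; "joint_pos": joint angles; "dq": joint speeds; "joint_torque": joint torques, N m; "ee_pos": TCP position; "ee_rot": TCP orientation; "ft_force": force on the tool from outside, world axes, zero at the start; "moment": the same for the moment, N m; "finger_gap": finger opening in m.
Only numpy, scipy, OpenCV 4.12 (cv2) and the standard library are available. Lean on these libraries where they do the work, as an engineer would, in place of code of your own. Each camera call takes 0.05 s, during which the arm holds its last target.

## Working session

There is one attempt and no reset: what is moved stays moved. The work goes in short steps, each a Python script; the robot and the scene stay as the last script left them, time stands still between calls to the robot, and variables do not carry over. Pictures are saved under pics/ and viewed, and the job is handed in when it is done.

```bash
mkdir -p pics; ls
python3 - <<'E'
from bench import *
import cv2,pickle
s=state();print(s)
for n in("scene","top"):
    d=get_image(n);cv2.imwrite(f"pics/{n}0.png",d["frame"]);pickle.dump(d,open(f"{n}0.pkl","wb"));print(n,d["camera_matrix"],d["k1"],d["view"])
E
```

```text
pics
{'time': 0.0, 'joint_pos': array([-1.31969813e+00,  9.18289105e-02,  1.23183312e+00, -8.05841040e-06,
        1.81979982e+00, -5.66822687e-02]), 'dq': array([-0.0005325 ,  0.00138319, -0.00020663,  0.00098487,  0.00061607,
        0.0010636 ]), 'joint_torque': array([ 6.62301100e-04, -4.46453834e+01, -4.06439710e+01,  6.98432769e-02,
        2.94129294e-02, -1.40909519e-04]), 'ee_pos': array([ 0.18170504, -0.57154054,  0.22955459]), 'ee_rot': array([-9.29807195e-04,  9.88181969e-01,  1.53282496e-01, -9.45948285e-05]), 'ft_force': array([ 0.59251454,  0.03645081, -0.22284334]), 'moment': array([-0.0231793 , -0.08985847,  0.03614183]), 'finger_gap': 0.08765388925837643}
scene [[454.55644721   0.         321.45182254]
 [  0.         454.55644721 195.39843653]
 [  0.           0.           1.        ]] 0.026350311090202704 [[-0.48553344  0.87418763  0.00729823  0.26279622]
 [-0.71792945 -0.40348171  0.56725639  0.29348568]
 [ 0.49883322  0.27018233  0.82350891 -1.62978674]
 [ 0.          0.          0.          1.        ]]
top [[436.89885081   0.         318.36940427]
 [  0.         436.89885081 201.70710064]
 [  0.           0.           1.        ]] -0.06848160473804275 [[-0.01419831 -0.99958588 -0.02502931  0.02098762]
 [ 0.99572599 -0.01641922  0.09088547 -0.50542477]
 [-0.0912588  -0.02363192  0.99554677 -1.08029257]
 [ 0.          0.          0.          1.        ]]
```

View pics/scene0.png

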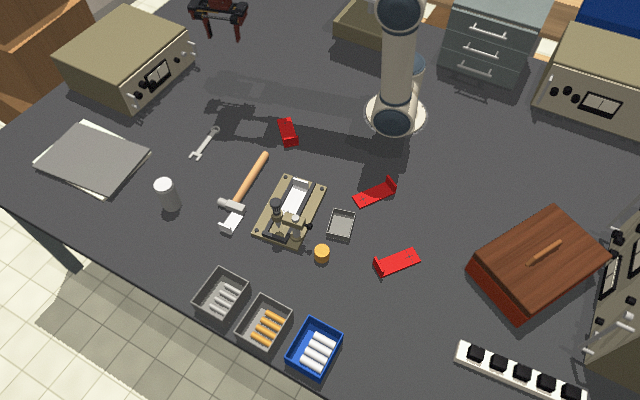

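View pics/top0.png

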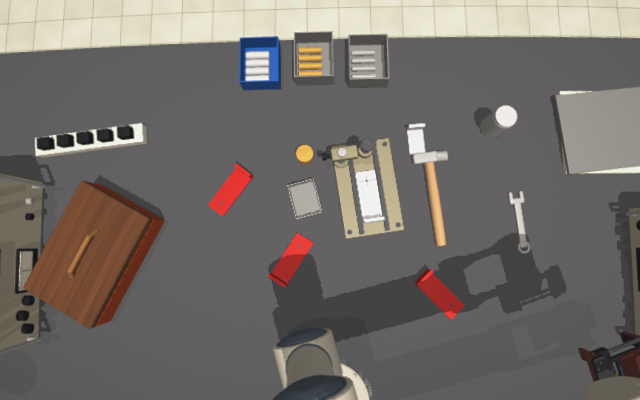

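Run:
```python
import cv2
a=cv2.imread("pics/top0.png")[120:250,310:450];cv2.imwrite("pics/c1.png",cv2.resize(a,None,fx=5,fy=4.6,interpolation=2))
a=cv2.imread("pics/scene0.png")[160:270,210:370];cv2.imwrite("pics/c2.png",cv2.resize(a,None,fx=5,fy=5,interpolation=2))
```

```text
(no output)
```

View pics/c1.png

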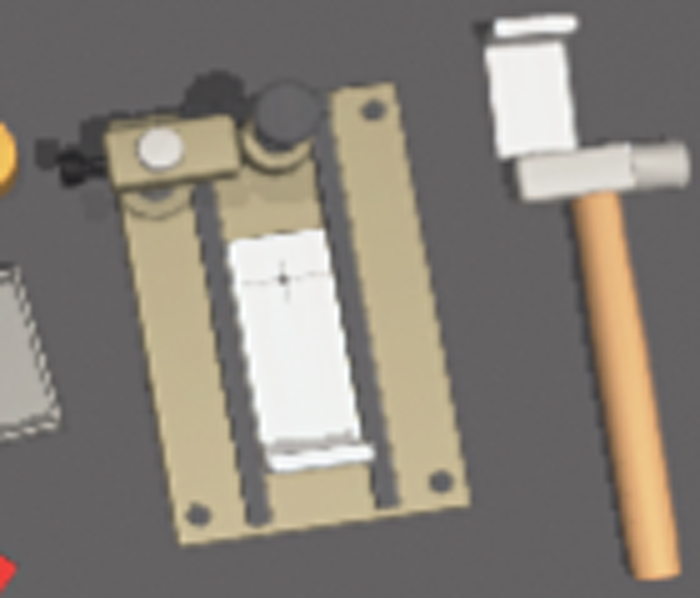

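View pics/c2.png

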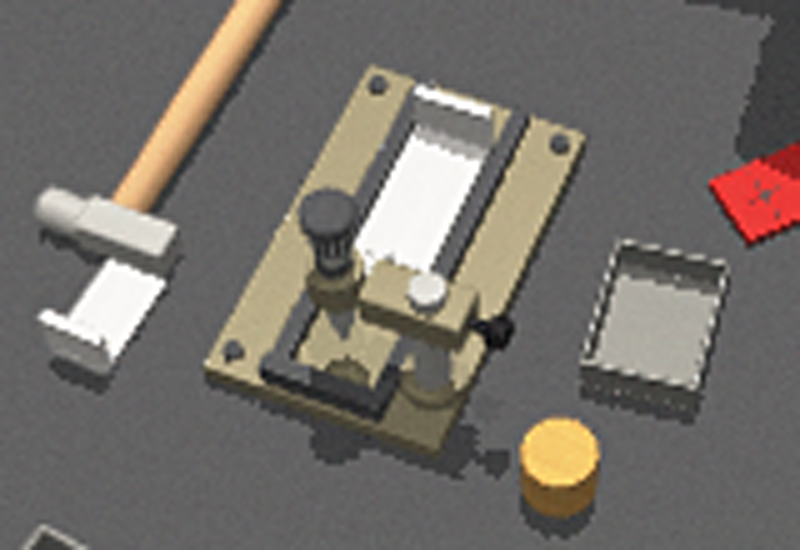

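```bash
cat > h.py <<'E'
import numpy as np,cv2,pickle
F=np.diag([1.,-1,-1])
def ray(d,uv):
    p=cv2.undistortPoints(np.array([[uv]],float),d["camera_matrix"],np.array([d["k1"],0,0,0.]))[0,0]
    V=d["view"];R=V[:3,:3]
    return -R.T@V[:3,3], R.T@(F@np.array([p[0],p[1],1.]))
def onz(d,uv,z):
    o,r=ray(d,uv);return o+r*(z-o[2])/r[2]
def tri(ds,uvs):
    A=0;b=0
    for d,u in zip(ds,uvs):
        o,r=ray(d,u);r=r/np.linalg.norm(r);P=np.eye(3)-np.outer(r,r);A=A+P;b=b+P@o
    return np.linalg.solve(A,b)
def proj(d,p):
    V=d["view"];c=F@(V[:3,:3]@np.asarray(p,float)+V[:3,3])
    return cv2.projectPoints(c.reshape(1,1,3),np.zeros(3),np.zeros(3),d["camera_matrix"],np.array([d["k1"],0,0,0.]))[0].ravel()
E
python3 - <<'E'
from h import *
t=pickle.load(open("top0.pkl","rb"));s=pickle.load(open("scene0.pkl","rb"))
T=lambda x,y:(310+x/5-.4,120+y/4.6-.4); S=lambda x,y:(210+x/5-.4,160+y/5-.4)
# base corners z=.015: rear-left, rear-right, front-right  (fixture: (-.14,.075),(-.14,-.075),(.1,-.075))
C=[("RL",(-.14,.075,.015),T(180,545),None),("RR",(-.14,-.075,.015),T(470,503),S(372,66)),("FR",(.1,-.075,.015),T(393,84),S(205,365)),("RL",(-.14,.075,.015),None,S(585,135)),("FL",(.1,.075,.015),None,S(437,447)),("cap",(.06,0,.165),T(287,110),S(329,207))]
def fit(A,B):
    A=np.array(A);B=np.array(B);a=A.mean(0);b=B.mean(0);H=(A-a).T@(B-b);th=np.arctan2(H[0,1]-H[1,0],H[0,0]+H[1,1])
    R=np.array([[np.cos(th),-np.sin(th)],[np.sin(th),np.cos(th)]]);o=b-R@a;return o,th,(A@R.T+o-B)*1000
for nm,d,i in(("top",t,2),("scene",s,3)):
    A=[c[1][:2] for c in C if c[i]];B=[onz(d,c[i],c[1][2])[:2] for c in C if c[i]]
    o,th,r=fit(A,B);print(nm,o,np.degrees(th),r.round(1).tolist())
print("cap tri",tri([t,s],[C[-1][2],C[-1][3]]))
print("spot top",onz(t,T(284,280),.023))
# front-end edge & flange top (rear edge)
print("front",onz(t,T(232,241),.023),onz(t,T(322,230),.023))
print("flange top rear",onz(t,T(272,472),.057),onz(t,T(374,458),.057))
E
```

```text
top [ 0.56133413 -0.10836287] 7.796949421279599 [[-0.7, 0.9], [-1.0, -0.8], [1.9, -0.2], [-0.2, 0.0]]
scene [ 0.55849676 -0.10773718] 7.5791523512280365 [[-1.7, -2.2], [1.1, -1.3], [-2.3, 1.5], [1.3, 1.5], [1.6, 0.4]]
cap tri [ 0.61938247 -0.09893106  0.1702088 ]
spot top [ 0.55772633 -0.10922935  0.023     ]
front [ 0.57989021 -0.08339793  0.023     ] [ 0.58524226 -0.12921119  0.023     ]
flange top rear [ 0.45066609 -0.09793313  0.057     ] [ 0.45727356 -0.14773532  0.057     ]
```

```bash
cat >> h.py <<'E'
O=np.array([.5600,-.1080]);TH=np.radians(7.7)
ex=np.array([np.cos(TH),np.sin(TH)]);ey=np.array([-ex[1],ex[0]])
Q=[0,np.cos(TH/2),np.sin(TH/2),0]
def W(x,y,z): return [*(O+x*ex+y*ey),z]
def Fx(p): d=np.array(p[:2])-O;return np.array([d@ex,d@ey,p[2]])
E
python3 - <<'E'
from h import *
from bench import *
close();move_to(W(-.145,0,.20),Q)
move_l(W(-.145,0,.038),.12)
s=state();print(s["time"],Fx(s["ee_pos"]),s["ee_rot"],s["ft_force"],s["finger_gap"])
for n in("scene","top"):
    d=get_image(n);a=d["frame"];a=a[150:270,200:380] if n=="scene" else a[110:260,290:460];cv2.imwrite(f"pics/{n}1.png",cv2.resize(a,None,fx=4,fy=4,interpolation=2))
E
```

```text
4.7667 [-0.14451709 -0.00027813  0.03888536] [3.32453643e-04 9.97744025e-01 6.71289439e-02 6.74464018e-04] [ 0.32271712  0.27306669 -0.28629183] 0.0005897624833756358
```

View pics/scene1.png

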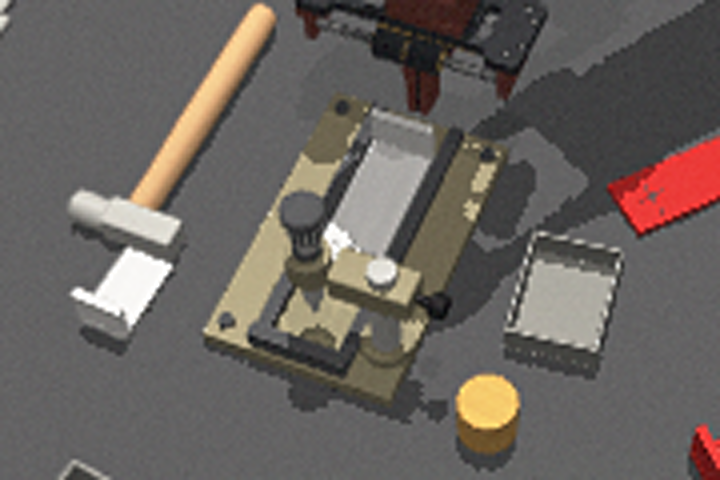

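View pics/top1.png

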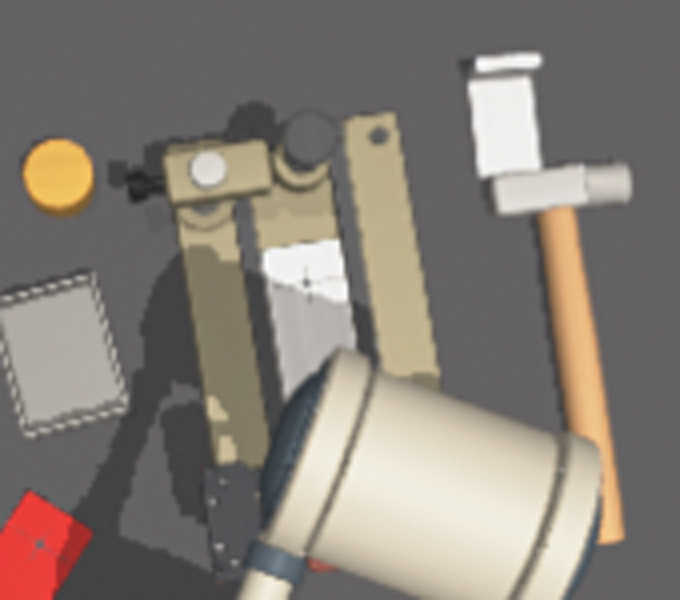

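Run:
```python
from h import *
from bench import *
move_l(W(-.128,0,.038),.08)
move_l(W(-.068,0,.038),.04)
x=-.068
while x<-.046:
    s=state();f=s["ft_force"];print(round(s["time"],2),round(x,4),Fx(s["ee_pos"]).round(4),(f[:2]@ex).round(1),(f[:2]@ey).round(1),f[2].round(1))
    if f[:2]@ex<-12:break
    x+=.0015;move_l(W(x,0,.038),.03)
```

```text
6.88 -0.068 [-0.0679  0.      0.038 ] -0.4 0.4 0.0
7.12 -0.0665 [-0.0664 -0.      0.038 ] 0.3 0.3 0.7
7.38 -0.065 [-0.0649 -0.      0.038 ] -0.0 -0.3 -0.3
7.62 -0.0635 [-0.0633  0.      0.038 ] -0.5 -0.5 -0.0
7.88 -0.062 [-0.0618 -0.      0.038 ] -0.9 0.6 -0.1
8.12 -0.0605 [-0.0604  0.      0.038 ] -1.0 -0.0 0.5
8.38 -0.059 [-0.0588 -0.      0.038 ] 0.5 -0.8 -0.2
8.62 -0.0575 [-0.0573  0.      0.038 ] 0.7 -0.3 -0.0
8.88 -0.056 [-0.0568 -0.      0.038 ] -4.6 0.2 2.0
9.12 -0.0545 [-0.0567 -0.      0.038 ] -12.6 0.8 6.7
```

Run:
```python
from h import *
from bench import *
move_l(W(-.080,0,.038),.1)
move_l(W(-.16,0,.10),.2)
move_l(W(-.16,0,.21),.3)
print(state()["time"])
for n in("scene","top"):
    d=get_image(n);pickle.dump(d,open(f"{n}2.pkl","wb"));a=d["frame"];a=a[170:260,230:350] if n=="scene" else a[120:250,310:420];cv2.imwrite(f"pics/{n}2.png",cv2.resize(a,None,fx=5,fy=4.6 if n=="top" else 5,interpolation=2))
    if n=="scene":
      for x in(.085,):print([proj(d,W(x,y,.023)) for y in(-.025,0,.025)],"front exp")
      print([proj(d,W(-.045,y,.057)) for y in(-.025,.025)])
    else:print([proj(d,W(-.045,y,.057)) for y in(-.025,.025)])
```

```text
10.7083
[array([267.18453747, 233.07845703]), array([275.03023131, 235.84373436]), array([282.93421805, 238.63056903])] front exp
[array([284.72191139, 192.26162419]), array([300.11614777, 197.34527178])]
[array([380.05383094, 194.11699985]), array([359.86215261, 197.1744407 ])]
```

View pics/scene2.png

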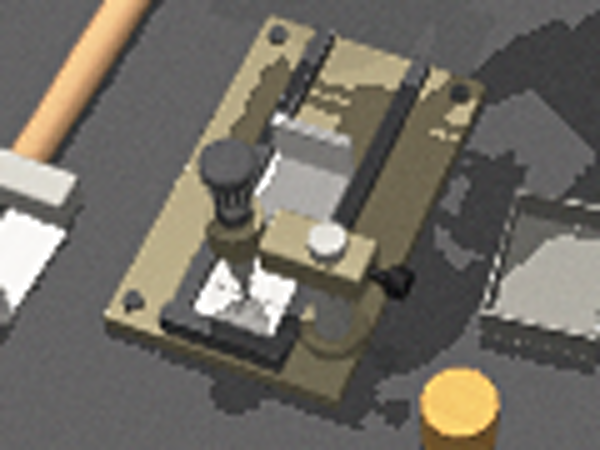

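View pics/top2.png

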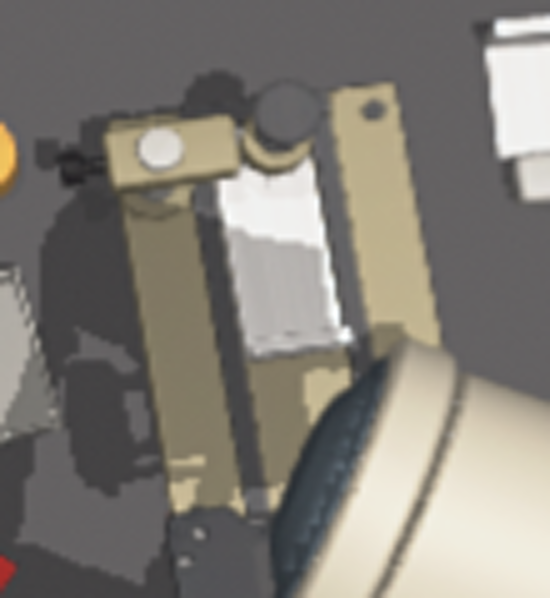

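Run:
```python
from h import *
from bench import *
move_l(W(.06,.0005,.21),.2)
move_l(W(.06,.0005,.178),.1)
z=.178;pk=0;snap=False
b=state()["ft_force"][2];print("b",b)
while z>.148:
    s=state();f=s["ft_force"];print(round(s["time"],2),round(z,4),Fx(s["ee_pos"]).round(4),(f[:2]@ex).round(1),(f[:2]@ey).round(1),f[2].round(1))
    if f[2]>30 or (z<.156 and f[2]>22):break
    z-=.001;move_l(W(.06,.0005,z),.02)
```

```text
b 1.5064527520026836
12.53 0.178 [0.0595 0.0006 0.1776] 0.2 0.0 1.5
12.78 0.177 [0.0602 0.0004 0.1778] -0.3 0.4 0.0
13.03 0.176 [0.06   0.0005 0.1761] -0.1 0.2 -0.4
13.28 0.175 [0.06   0.0005 0.1749] -0.0 0.2 -0.5
13.53 0.174 [0.0599 0.0005 0.1739] 0.2 0.3 -0.1
13.78 0.173 [0.0601 0.0005 0.1732] 0.5 -0.2 1.2
14.03 0.172 [0.0601 0.0005 0.1721] 0.4 0.3 0.5
14.28 0.171 [0.0601 0.0005 0.171 ] 0.1 0.1 1.9
14.53 0.17 [0.0601 0.0005 0.17  ] 1.4 -0.3 1.9
14.78 0.169 [0.06   0.0005 0.1689] 0.5 0.0 2.4
15.03 0.168 [0.06   0.0005 0.1679] 0.2 -0.4 1.9
15.28 0.167 [0.0601 0.0005 0.167 ] 0.2 -0.2 2.0
15.53 0.166 [0.06   0.0005 0.1659] 0.7 -0.6 1.8
15.78 0.165 [0.06   0.0005 0.1651] -0.2 0.7 2.2
16.02 0.164 [0.0601 0.0005 0.1646] -1.1 0.2 5.1
16.27 0.163 [0.0601 0.0005 0.1641] -0.2 -0.2 6.3
16.52 0.162 [0.0601 0.0005 0.1637] -0.7 0.7 8.1
16.77 0.161 [0.0601 0.0004 0.1632] -2.0 1.6 10.1
17.02 0.16 [0.0601 0.0005 0.1626] -2.8 0.8 11.2
17.27 0.159 [0.0601 0.0004 0.162 ] -3.2 0.7 13.7
17.52 0.158 [0.0601 0.0004 0.1613] -4.1 1.2 14.1
17.77 0.157 [0.0601 0.0004 0.1605] -2.6 0.8 15.5
18.02 0.156 [0.0601 0.0005 0.1595] -4.3 1.7 16.2
18.27 0.155 [0.0601 0.0004 0.1584] -4.4 1.4 14.2
18.52 0.154 [0.06   0.0004 0.1569] -3.9 1.8 12.9
18.77 0.153 [0.0599 0.0004 0.1553] -3.0 0.9 11.3
19.02 0.152 [0.0599 0.0004 0.1533] -1.8 -0.6 7.6
19.27 0.151 [0.0598 0.0005 0.151 ] -0.6 -0.2 3.2
19.52 0.15 [0.0599 0.0005 0.1506] -1.7 -0.4 6.4
19.77 0.149 [0.0599 0.0004 0.1504] -2.3 0.3 10.0
```

Run:
```python
from h import *
from bench import *
move_l(W(.06,.0005,.18),.04)
move_l(W(.06,.0005,.22),.15)
move_l(W(-.17,0,.25),.25)
print(state()["time"],state()["ft_force"])
for n in("scene","top"):
    d=get_image(n);pickle.dump(d,open(f"{n}3.pkl","wb"));a=d["frame"]
    o=pickle.load(open(f"{n}2.pkl","rb"))["frame"];print(n)
    sl=(slice(170,260),slice(200,350)) if n=="scene" else (slice(120,250),slice(290,420))
    cv2.imwrite(f"pics/{n}3.png",np.hstack([cv2.resize(i[sl],None,fx=3,fy=4 if n=="top" else 4,interpolation=2)[:,:400 if n=="top" else 450] for i in(o,a)])[:, :800])
```

```text
22.4667 [-0.17263557  0.05159312 -0.14272854]
scene
top
```

View pics/scene3.png

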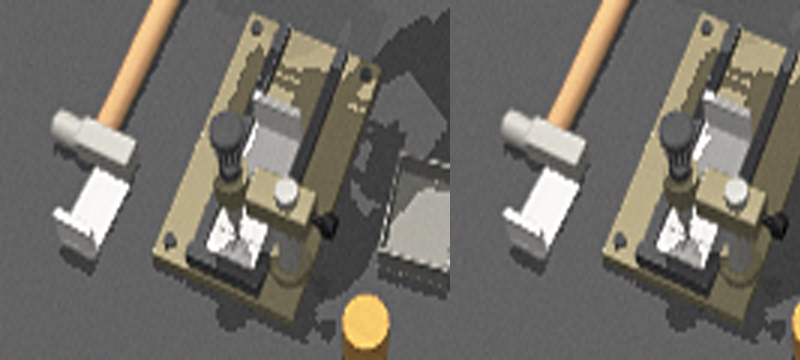

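View pics/top3.png

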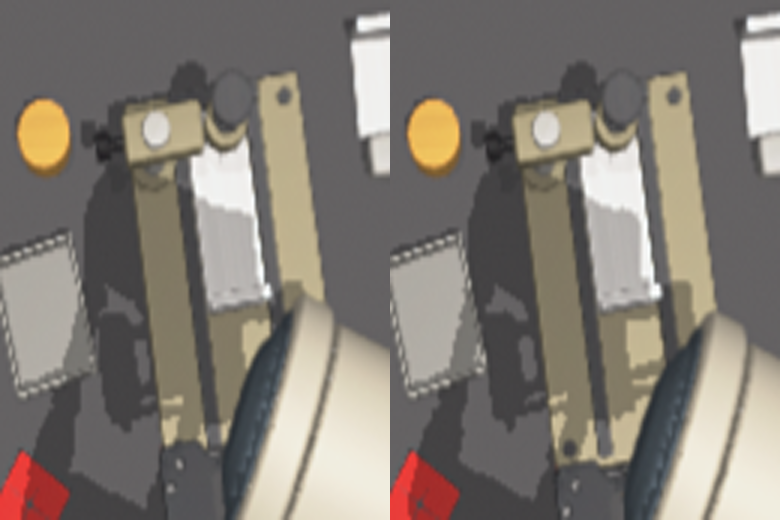

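The blank looks unmoved: its flange edge sits at the same pixels before and after. I'll confirm with one gentle touch on the flange.

Run:
```python
from h import *
from bench import *
move_l(W(-.12,0,.10),.2)
move_l(W(-.10,0,.038),.15)
move_l(W(-.060,0,.038),.08)
x=-.06
while x<-.046:
    s=state();f=s["ft_force"];print(round(s["time"],2),round(x,4),Fx(s["ee_pos"]).round(4),(f[:2]@ex).round(1))
    if f[:2]@ex<-8:break
    x+=.001;move_l(W(x,0,.038),.03)
move_l(W(-.09,0,.038),.08);move_l(W(-.16,0,.10),.2);move_l(W(-.17,0,.25),.25)
a=get_image("scene")["frame"][150:270,200:380];cv2.imwrite("pics/s4.png",cv2.resize(a,None,fx=4,fy=4,interpolation=2))
print(state()["time"])
```

```text
24.74 -0.06 [-0.0601 -0.      0.0382] -0.1
24.99 -0.059 [-0.0592 -0.0001  0.0381] -0.0
25.24 -0.058 [-0.058  -0.      0.0381] 0.3
25.49 -0.057 [-0.057  0.     0.038] -0.4
25.74 -0.056 [-0.0568  0.      0.038 ] -5.4
25.99 -0.055 [-0.0568  0.      0.038 ] -9.7
27.9917
```

View pics/s4.png

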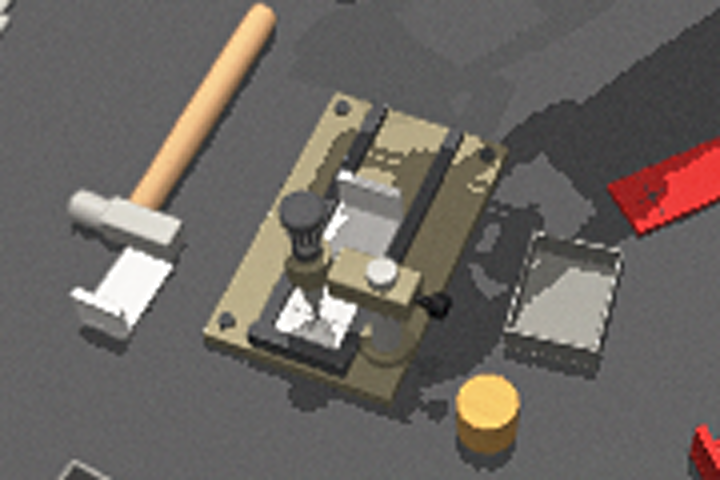

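The flange stops the finger at the same place as before (-0.0568 m). The cap is up at (303,210), the blank meets the stop near (310,335), and the bystanders are where they were.

```bash
python3 -c "
from bench import *
job_done()"
```

```text
the job is handed in; nothing more can be done
```

The blank is home against the end stop, the punch has snapped once, and the job was handed in after about 28 s of the 53 s allowed.

- **Sliding the blank:** I pushed the silver blank by its flange with closed fingers until it stopped hard at about 12 N. In the picture its flange edge was within about 1 mm of where it should be when home.
- **Snapping the punch:** I then pressed the cap down. The force was about 2 N over the first 8 mm and rose to a peak of about 16 N. It then collapsed to about 3 N and the cap reached its hard end at about 22.5 mm, so the spring had snapped. I let the cap rise and moved the gripper clear.
- **Last checks:**
  - A gentle second push (about 10 N) met the flange within 0.1 mm of the first stop.
  - The last picture shows the cap up and the blank against the stop. The hammer, offcut, tray and weight are where they were.
- **A small disagreement:** the push stopped 1.7 mm earlier than my estimate of home. I put this down to camera calibration and finger thickness, because the stop was hard and repeated at the same place.

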